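# Feel the end float of a label unwinder's shaft

## Robot

A 6-joint arm with a two-finger parallel gripper is mounted at the origin on a cart in front of the work surface, level with it; the furniture and walls round the work are solid. World frame = base frame: x ahead of the robot, y to its left, z up, the work surface at z = 0. Lengths are in m, angles in rad, forces in N, time in s.
With the tool pointing down it reaches from about 0.35 to 0.85 m from the base axis. Payload 8.1 kg.
Tool frame: the origin (TCP) lies at the very end of the fingers, on their centre line; the grasp point (between the pads) lies 19 mm behind it; z points along the fingers, y is the line along which they close (so a half turn about z gives the same grasp; the last joint's range is limited). The gripper opens to 93 mm and grips with 3 to 60 N. Pads are 15 mm wide; open, the fingers measure 128 mm over their backs; the gripper's body (75 mm by 188 mm) begins 65 mm behind the grasp point.
Start: joints at [1.05, 0.13, 1.488, -0, 1.523, -0.085], TCP at [0.253, 0.544, 0.219] pointing down, gripper open.
Joint ranges: [-2.96, 2.96], [-0.89, 2.26], [0.02, 2.5], [-1.34, 4.48], [0, 2.73], [-2.66, 2.66]. Speed limits (rad/s): [2.39, 2.39, 2.79, 3.14, 3.14, 3.14].

## Interface

Orientations are given as a rotation vector (axis times angle).
In Python, from plant import monitor, eyes, ticket gives the robot as it stands.
- The arm moves only by the tool arm_command, never from a script. Its argument "deltas" is a list that holds one entry, the list of rows, each a list of 6 numbers: the shift along the world's x, y, z in cm, then the turn, a rotation vector about the world's x, y, z in degrees. In form: [[[tx, ty, tz, rx, ry, rz], ...]]. A call has 1 to 12 rows; each row shifts and turns the commanded pose from where the row before left it; what a row does not reach is not made up. A row lasts 1/12 s, in which the tool goes at most 41.7 mm and 7.16 degrees, less where a joint would pass 70% of its speed; a pose out of reach is approached as far as the arm can. A call is refused whole if a number of a shift passes 4.17 or a number of a turn 7.16, either way. A call with a gripper value outside its range is refused whole. "gripper" is the opening, from -1 (shut) to 1 (fully open), set as the call begins (left out, the last holds). The fingers move at their own pace and stop on an object; "squeeze" is the grip in N (left out, the last holds). Time passes only in rows, so rows that do not move let the fingers close. It gives the time, the measured TCP pose, the force, the opening and the grip force at its end, in the units of the state.
- monitor.read_state(): the state, without advancing time (a new reading comes with each control period).
- eyes.read_camera(name): name is "scene" or "top"; returns the picture (480x640x3 uint8, blue, green, red); there is no depth.
- eyes.camera_model(name): a dict with "fx", "fy", "cx", "cy" (pixels), "k1" (the pictures are not rectified: a ray, as slopes to the right and down, at radius r is drawn at 1 + k1 r^2 times it, then the intrinsics apply), "rvec" (rotation vector, rad) and "tvec" (3), from world to camera coordinates, as OpenCV has them. Camera axes: x right, y down, z forward; pixel columns grow to the right and rows downward; lengths in m; the calibration is good to about 2 mm. A picture is of the moment at which its call begins. camera_model takes no time and is no camera call.
- ticket.close_job(): hands the job in; it is judged then, once.
The state is a dict: "t": time; "q": joint angles; "dq": joint speeds; "joint_torque": joint torques, N m; "tool_pos": TCP position; "orientation": TCP orientation; "force": force on the tool from outside, world axes, zero at the start; "wrist_torque": the same for the moment, N m; "opening": finger opening in m; "gripper_force": force on a finger pad.
Only numpy, scipy, OpenCV 4.12 (cv2) and the standard library are available. Lean on these libraries where they do the work, as an engineer would, in place of code of your own. Each camera call takes 0.05 s, during which the arm holds its last target. There are 200 camera calls.

## Task

The label roll must run without rubbing at either end of its shaft's play: take the unwinder's black knob, push the shaft in along its axis and hold it solid against its inner stop with about 10 newtons, then pull it out and hold it likewise against its outer stop. Both stops are hidden behind soft spring washers; never load one beyond 20 newtons. Then leave the shaft at rest midway between the stops you felt, let go, and leave everything else on the desk where it is.

Things in the scene. Friction and masses are not known exactly. Their poses are not given: they have to be found in the camera images.
- stand: Grey label unwinder, fixed to the desk. Origin: under the housing's centre, at desk height. Foot plate 110 (x) by 175 mm (y -125 to +50), 13 high; closed round housing, diameter 52, lying along y from -34 to +34, axis 75 mm up. A shaft runs through it along y (x = 0, z = 75): white label roll (diameter 60) on the -y end, black knob on the +y end. +y is OUT (pull), -y is IN (push).
- knob_mid (a point): Middle of the black ribbed knob, on the shaft's axis, 75 mm above the desk; axes as the stand's. Knob: diameter 28, 36 mm long, free all round, gripped across from above. The middle of the play puts this point 80 to 103 mm out from the stand's origin, differing from unit to unit, and cannot be seen.
- rear_cap: Aluminium end cap (diameter 55 mm) on the roll side of the housing; origin at the middle of its outer face, y = -34, z = 75 mm of the stand. Hides the inner stop with its washer, which the shaft loads when pushed in. The robot's own touch on the cap is not load on the stop.
- front_cap: The same on the knob side; origin 34 mm on the +y side of the stand's origin. It hides the outer stop: the shaft's collar presses on this when the shaft is pulled out.
- shaft: Shaft with roll and knob (0.3 kg): slides as one along the stand's y, does not turn; friction of 2.5 N holds it where it is left. Origin on the axis, 90 mm to the -y side of point knob_mid. Play 16 to 22 mm between solid stops; over the last 5 mm before each a soft spring washer adds 0 to 1.3 N. Starts off both solid stops.
- note_block: Bystander: yellow block of sticky notes, 77x77x33 mm; origin under its centre.
- rubber_stamp: Bystander: rubber stamp with dark turned handle, 29x62x58 mm; origin under its centre.
- stapler: Bystander: red and black stapler, 36x146x50 mm; origin under its centre.
- stamp_pad: Bystander: blue ink pad tin, 79x112x19 mm; origin under its centre.
- marker: Bystander: blue and white marker pen lying on the desk, 17x135x16 mm; origin under its centre.

How it is judged:
By the outcome, as a careful person would: the job done as asked, in the order asked, and still so for the second after the job is handed in, with the robot touching nothing.
It also fails if it takes over 51 s, if anything falls off the work surface, if the arm or the gripper's body presses on something with over 40 N, if the wrist force passes 120 N, or if a joint passes its speed limit or range.

## Working session

There is one attempt and no reset: what is moved stays moved. The work goes in short steps, Python scripts to look and compute and a tool call to move; the robot and the scene stay as the last step left them, time stands still between calls to the robot, and variables do not carry over. Pictures are saved under pics/ and viewed, at most 10 in all, crops included, and the job is handed in when it is done.

Besides the shell and the picture viewer there is one more tool, called after "Emit:" by a JSON object that holds its "method" and its "body", one argument or row to a line. arm_command: Moves the arm, as the interface text tells. Its arguments: {"type":"object","properties":{"deltas":{"type":"array"},"gripper":{"type":"number"},"squeeze":{"type":"number"}},"required":["deltas"]}

```bash
mkdir -p pics
python3 - <<'E'
from plant import monitor, eyes
import cv2
print(monitor.read_state())
for n in("scene","top"):
    cv2.imwrite(f"pics/{n}0.png",eyes.read_camera(n)); print(eyes.camera_model(n))
E
```

```text
{'t': 0.0, 'q': array([ 1.04958595e+00,  1.31159073e-01,  1.48925530e+00,  1.41294637e-06,
        1.52299153e+00, -8.54054751e-02]), 'dq': array([-0.00068942,  0.00031006, -0.00032815, -0.00029983, -0.00067214,
        0.00134256]), 'joint_torque': array([ 2.02503070e-03, -5.59837461e+01, -4.91766143e+01,  7.68817146e-02,
        3.56843567e-02, -2.84626240e-04]), 'tool_pos': array([0.25298751, 0.54344095, 0.21760186]), 'orientation': array([-6.79038742e-01, -3.06677231e+00,  2.71709889e-03]), 'force': array([-0.15922834, -0.15963791, -0.64163386]), 'wrist_torque': array([-0.0006921 , -0.01402763, -0.0027393 ]), 'gripper_force': 0.0, 'opening': 0.09305158138640021}
{'fx': 499.22697104168634, 'fy': 499.22697104168634, 'cx': 314.5421743684933, 'cy': 236.1966197114048, 'k1': -0.003908987451210878, 'rvec': array([ 1.81295001, -1.03563684,  0.60687333]), 'tvec': array([-0.34958343,  0.25838794,  0.6518173 ])}
{'fx': 478.26581821882274, 'fy': 478.26581821882274, 'cx': 323.57307472962674, 'cy': 233.39785837741528, 'k1': 0.02502632740682085, 'rvec': array([ 2.11582109, -2.15652271,  0.17498748]), 'tvec': array([-0.05338652,  0.56867117,  1.11293995])}
```

View pics/scene0.png

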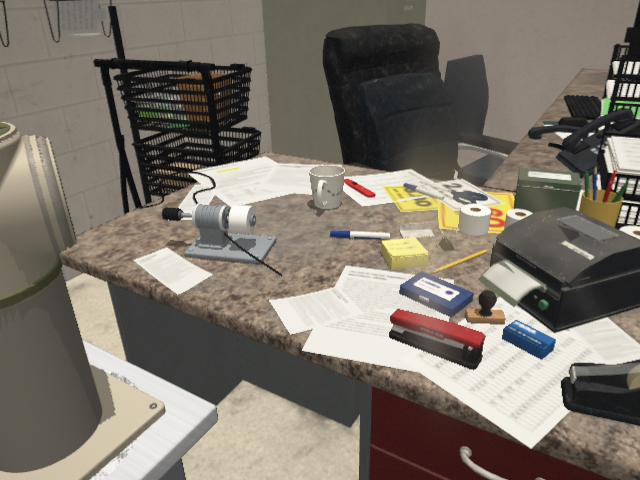

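View pics/top0.png

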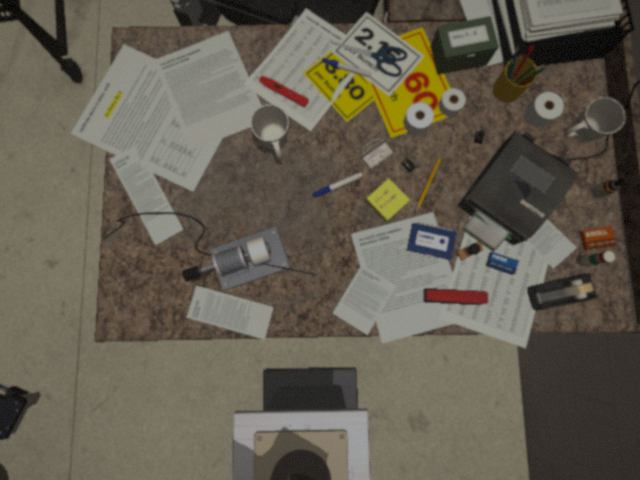

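```bash
cat > h.py <<'E'
import numpy as np, cv2
from plant import monitor, eyes
def cam(n):
    m=eyes.camera_model(n); K=np.array([[m['fx'],0,m['cx']],[0,m['fy'],m['cy']],[0,0,1]])
    return K,np.array([m['k1'],0,0,0,0.]),np.array(m['rvec']),np.array(m['tvec'])
def proj(n,P):
    K,d,r,t=cam(n); return cv2.projectPoints(np.atleast_2d(np.array(P,float)),r,t,K,d)[0][:,0]
def onz(n,uv,z):
    K,d,r,t=cam(n); s=cv2.undistortPoints(np.array([[uv]],float),K,d)[0,0]
    R=cv2.Rodrigues(r)[0]; c=-R.T@t; v=R.T@np.array([*s,1]); return c+v*(z-c[2])/v[2]
E
python3 - <<'E'
from h import *
a=cv2.imread('pics/top0.png')[215:305,165:305]; b=cv2.imread('pics/scene0.png')[160:290,150:295]
a=cv2.resize(a,None,fx=5,fy=5,interpolation=2);b=cv2.resize(b,None,fx=4,fy=4,interpolation=2)
cv2.imwrite('pics/c1.png',a);cv2.imwrite('pics/c2.png',b)
print(proj('top',[[.253,.544,.219],[0,0,0]]),proj('scene',[[.253,.544,.219]]))
for uv in[(192,272),(265,250)]: print(onz('top',uv,.075))
E
```

```text
[[ 12.19627981 385.24082795]
 [300.47996051 479.38482789]] [[-25.82936099 160.7828708 ]]
[0.47762544 0.24395382 0.075     ]
[0.52596098 0.07420358 0.075     ]
```

View pics/c1.png

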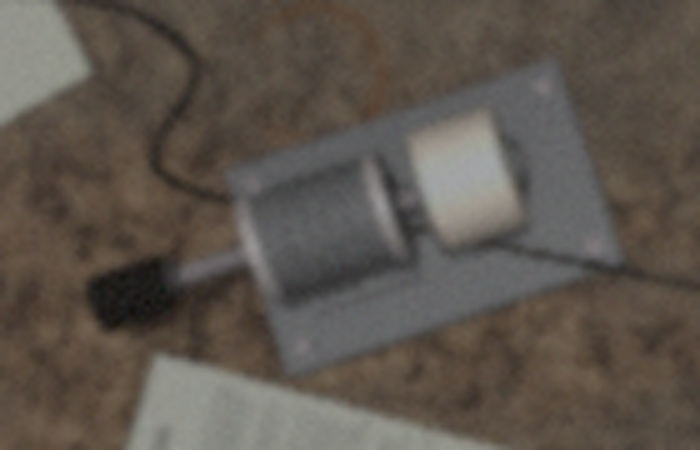

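View pics/c2.png

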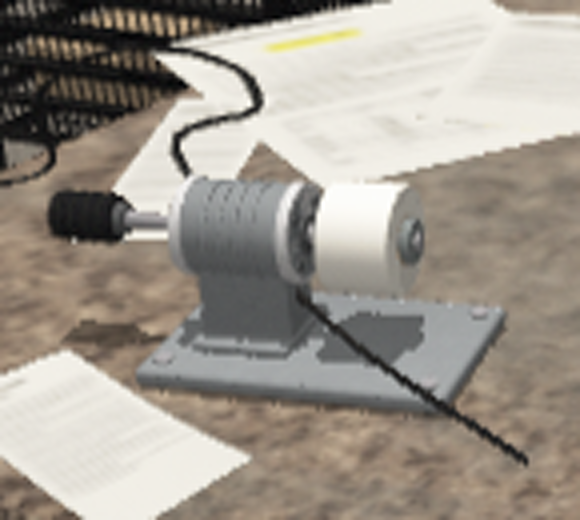

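```bash
cat > fit.py <<'E'
from h import *
from scipy.optimize import least_squares
s=.001
T=lambda u,v:(165+(u+.5)/5-.5,215+(v+.5)/5-.5); S=lambda u,v:(150+(u+.5)/4-.5,160+(v+.5)/4-.5)
obs=[('top',(55,50,13),T(230,172)),('top',(-55,50,13),T(286,372)),('top',(-55,-125,13),T(621,262)),('top',(55,-125,13),T(555,62)),
('scene',(-55,50,13),S(139,378)),('scene',(-55,-125,13),S(436,402)),('scene',(55,-125,13),S(508,308))]
kn=[('top',T(133,294)),('scene',S(87,216))]
def W(p,l):
    c,q=np.cos(p[2]),np.sin(p[2]); l=np.array(l)*s
    return [p[0]+c*l[0]-q*l[1],p[1]+q*l[0]+c*l[1],l[2]]
def f(p): return np.concatenate([proj(n,W(p,l))[0]-o for n,l,o in obs]+[proj(n,W(p,(0,p[3]*1000,75)))[0]-o for n,o in kn])
r=least_squares(f,[.5,.12,.28,.09],x_scale=[.1,.1,.1,.1],loss='soft_l1'); p=r.x
print(p,np.degrees(p[2]),f(p).round(1)); print('knob',W(p,(0,p[3]*1000,75)),'out',-np.sin(p[2]),np.cos(p[2]))
E
python3 fit.py
```

```text
[0.50392656 0.15647013 0.31054402 0.09473792] 17.792861820917306 [-1.8 -0.7 -0.1  1.6  1.   0.4  0.4 -1.2 -1.7 -1.2  1.6  0.4 -0.2  0.4
 -0.4 -0.2  0.3  0.9]
knob [np.float64(0.4749768648918157), np.float64(0.24667649417383075), np.float64(0.075)] out -0.30557668180998476 0.9521674703191657
```

Emit:
{"method": "arm_command", "body": {
  "deltas": [
    [[1.85,-2.48,-0.4,0,0,-3.94],[1.85,-2.48,-0.4,0,0,-3.94],[1.85,-2.48,-0.4,0,0,-3.94],[1.85,-2.48,-0.4,0,0,-3.94],[1.85,-2.48,-0.4,0,0,-3.94],[1.85,-2.48,-0.4,0,0,-3.94],[1.85,-2.48,-0.4,0,0,-3.94],[1.85,-2.48,-0.4,0,0,-3.94],[1.85,-2.48,-0.4,0,0,-3.94],[1.85,-2.48,-0.4,0,0,-3.94],[1.85,-2.48,-0.4,0,0,-3.94],[1.85,-2.48,-0.4,0,0,-3.94]]
  ],
  "gripper": 1,
  "squeeze": 40
}}

```text
t: 1.1
tool_pos: [0.4756, 0.2449, 0.17]
orientation: [-1.856, -2.534, 0.001]
force: [0.2, 0.7, 0.7]
opening: 0.0931
gripper_force: 0.0
```

Emit:
{"method": "arm_command", "body": {
  "deltas": [
    [[0,0,0,0,0,0],[0,0,0,0,0,0],[0,0,0,0,0,0]]
  ]
}}

```text
t: 1.35
tool_pos: [0.4749, 0.2465, 0.1703]
orientation: [-1.851, -2.537, 0.001]
force: [-0.4, -0.0, 0.2]
opening: 0.0931
gripper_force: 0.0
```

```bash
cat > st.py <<'E'
from h import *
from scipy.spatial.transform import Rotation as Ro
s=monitor.read_state(); p=s['tool_pos']; R=Ro.from_rotvec(s['orientation']).as_matrix()
o=np.array([-.3056,.9522,0]);x=np.array([.9522,.3056,0]);d=p-np.array([.5039,.1565,0])
print('t',s['t'],'pos',p,'stand xy mm',(d@x*1e3).round(2),(d@o*1e3).round(2),'F out,x,z',s['force']@o,s['force']@x,s['force'][2],'ydir',np.degrees(np.arctan2(R[1,1],R[0,1])),'zaxis',R[:,2].round(4),'open',s['opening'],s['gripper_force'],'q6',s['q'][5])
E
python3 st.py
```

```text
t 1.35 pos [0.47485224 0.24650602 0.1703305 ] stand xy mm -0.15 94.58 F out,x,z 0.11118821875813541 -0.42706842942502604 0.18052086468638123 ydir 17.773048683245506 zaxis [-9.e-04  1.e-04 -1.e+00] open 0.09311854593419794 0.0 q6 0.07238004570694936
```

Emit:
{"method": "arm_command", "body": {
  "deltas": [
    [[0,0,-1.2,0,0,0],[0,0,-1.2,0,0,0],[0,0,-1.2,0,0,0],[0,0,-1.2,0,0,0],[0,0,-1.2,0,0,0],[0,0,-1.2,0,0,0],[0,0,-1.2,0,0,0],[0,0,-1.2,0,0,0],[0,0,-1.2,0,0,0],[0,0,-0.6,0,0,0],[0,0,0,0,0,0],[0,0,0,0,0,0]]
  ]
}}

```text
t: 2.35
tool_pos: [0.4751, 0.2462, 0.0563]
orientation: [-1.852, -2.537, 0.001]
force: [0.6, 0.5, -0.2]
opening: 0.093
gripper_force: 0.0
```

```bash
python3 st.py
python3 - <<'E'
from h import *
a=eyes.read_camera('scene')[110:280,110:310]; b=eyes.read_camera('top')[190:310,150:300]
cv2.imwrite('pics/c3.png',np.hstack([cv2.resize(a,(400,340),interpolation=2),cv2.resize(b,(400,340),interpolation=2)]))
E
```

```text
t 2.35 pos [0.47511359 0.24621964 0.05630992] stand xy mm 0.01 94.23 F out,x,z 0.337683584722426 0.734019721826758 -0.17556978931134243 ydir 17.742930397217812 zaxis [-7.e-04 -3.e-04 -1.e+00] open 0.09300743164574346 0.0 q6 0.07263086748791178
```

View pics/c3.png

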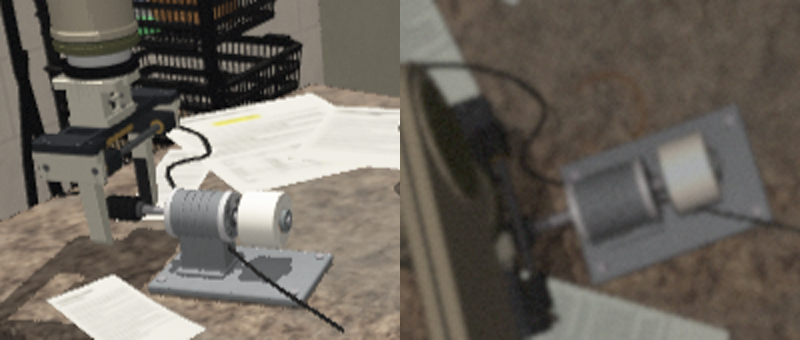

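The fingers straddle the black knob (scene crop, about (125,208)), well clear of the front cap. I'll close on it now.

Emit:
{"method": "arm_command", "body": {
  "deltas": [
    [[0,0,0,0,0,0],[0,0,0,0,0,0],[0,0,0,0,0,0],[0,0,0,0,0,0],[0,0,0,0,0,0],[0,0,0,0,0,0],[0,0,0,0,0,0],[0,0,0,0,0,0],[0,0,0,0,0,0],[0,0,0,0,0,0]]
  ],
  "gripper": -1,
  "squeeze": 40
}}

```text
t: 3.28
tool_pos: [0.4752, 0.2463, 0.0566]
orientation: [-1.852, -2.538, 0.0]
force: [-0.1, -0.0, 0.9]
opening: 0.0309
gripper_force: 0.0
```

```bash
python3 st.py
```

```text
t 3.2833 pos [0.47524409 0.24630995 0.0566037 ] stand xy mm 0.16 94.27 F out,x,z 0.040555437181761564 -0.13797554127299017 0.8763813385854172 ydir 17.75052448691228 zaxis [-0.e+00 -1.e-04 -1.e+00] open 0.03090854726778242 0.0 q6 0.07260078207946441
```

Emit:
{"method": "arm_command", "body": {
  "deltas": [
    [[0,0,0,0,0,0],[0,0,0,0,0,0],[0,0,0,0,0,0],[0,0,0,0,0,0]]
  ]
}}

```text
t: 3.62
tool_pos: [0.4754, 0.2464, 0.0567]
orientation: [1.852, 2.538, 0.0]
force: [0.4, -0.1, -0.5]
opening: 0.0269
gripper_force: 40.0
```

```bash
python3 st.py
```

```text
t 3.6167 pos [0.47542679 0.24640695 0.05671995] stand xy mm 0.36 94.31 F out,x,z -0.243527080666562 0.36074097361405877 -0.48366000887908256 ydir 17.756837303112952 zaxis [ 3.e-04  1.e-04 -1.e+00] open 0.02687613494281035 39.9946403503418 q6 0.07250371895661908
```

Emit:
{"method": "arm_command", "body": {
  "deltas": [
    [[0.0153,-0.0476,0,0,0,0],[0.0153,-0.0476,0,0,0,0],[0,0,0,0,0,0],[0,0,0,0,0,0]]
  ]
}}

```text
t: 3.95
tool_pos: [0.4756, 0.2456, 0.0567]
orientation: [-1.852, -2.537, -0.001]
force: [1.8, 3.6, -0.5]
opening: 0.0273
gripper_force: 40.0
```

```bash
python3 st.py
```

```text
t 3.95 pos [0.47559132 0.24557521 0.05668786] stand xy mm 0.27 93.47 F out,x,z 2.8529802922133936 2.777452269495046 -0.5350447861420919 ydir 17.75141554142116 zaxis [ 1.e-04  4.e-04 -1.e+00] open 0.027335289814862804 39.99872088432312 q6 0.07070569706869304
```

Emit:
{"method": "arm_command", "body": {
  "deltas": [
    [[0.0153,-0.0476,0,0,0,0],[0.0153,-0.0476,0,0,0,0],[0,0,0,0,0,0]]
  ]
}}

```text
t: 4.2
tool_pos: [0.476, 0.2444, 0.0567]
orientation: [1.852, 2.538, 0.0]
force: [1.4, 4.3, 0.3]
opening: 0.027
gripper_force: 40.0
```

```bash
python3 st.py | grep -o 'stand.*ydir'
```

```text
stand xy mm 0.28 92.26 F out,x,z 3.636314425498976 2.5984696787021955 0.3235061389153864 ydir
```

Emit:
{"method": "arm_command", "body": {
  "deltas": [
    [[0.0153,-0.0476,0,0,0,0],[0.0153,-0.0476,0,0,0,0],[0,0,0,0,0,0],[0,0,0,0,0,0]]
  ],
  "squeeze": 8
}}

```text
t: 4.53
tool_pos: [0.4762, 0.2434, 0.0566]
orientation: [1.852, 2.537, -0.0]
force: [0.9, 0.7, -0.1]
opening: 0.0277
gripper_force: 8.0
```

```bash
python3 st.py | grep -o 'stand.*ydir'
```

```text
stand xy mm 0.19 91.17 F out,x,z 0.4311512007925079 1.0415050349999624 -0.09686905507271511 ydir
```

Emit:
{"method": "arm_command", "body": {
  "deltas": [
    [[0.0153,-0.0476,0,0,0,0],[0.0153,-0.0476,0,0,0,0],[0.0153,-0.0476,0,0,0,0],[0.0153,-0.0476,0,0,0,0]]
  ]
}}

```text
t: 4.87
tool_pos: [0.4768, 0.2416, 0.0566]
orientation: [-1.852, -2.538, -0.0]
force: [0.6, 3.7, 0.6]
opening: 0.0277
gripper_force: 8.0
```

```bash
python3 st.py | grep -o 'stand.*ydir'
```

```text
stand xy mm 0.2 89.33 F out,x,z 3.3685635384316837 1.759614942827396 0.6473905846575491 ydir
```

Emit:
{"method": "arm_command", "body": {
  "deltas": [
    [[0.0153,-0.0476,0,0,0,0],[0.0153,-0.0476,0,0,0,0],[0.0153,-0.0476,0,0,0,0],[0.0153,-0.0476,0,0,0,0]]
  ]
}}

```text
t: 5.2
tool_pos: [0.4774, 0.2397, 0.0567]
orientation: [-1.852, -2.538, -0.0]
force: [-0.4, 3.0, 0.3]
opening: 0.0278
gripper_force: 8.0
```

```bash
python3 st.py | grep -o 'stand.*ydir'
```

```text
stand xy mm 0.21 87.33 F out,x,z 3.0248470571263573 0.5157202518040286 0.3287916074979312 ydir
```

Emit:
{"method": "arm_command", "body": {
  "deltas": [
    [[0.0153,-0.0476,0,0,0,0],[0.0153,-0.0476,0,0,0,0],[0.0153,-0.0476,0,0,0,0],[0.0153,-0.0476,0,0,0,0]]
  ]
}}

```text
t: 5.53
tool_pos: [0.4779, 0.2384, 0.0567]
orientation: [-1.852, -2.537, -0.001]
force: [-0.6, 8.7, 0.3]
opening: 0.0274
gripper_force: 8.0
```

```bash
python3 st.py | grep -o 'stand.*ydir'
```

```text
stand xy mm 0.23 85.89 F out,x,z 8.502102396243918 2.1424029100983097 0.28994808047122184 ydir
```

Emit:
{"method": "arm_command", "body": {
  "deltas": [
    [[0,0,0,0,0,0],[0,0,0,0,0,0]]
  ],
  "squeeze": 40
}}

```text
t: 5.7
tool_pos: [0.4779, 0.2384, 0.0567]
orientation: [-1.851, -2.537, -0.001]
force: [-0.5, 6.6, 0.3]
opening: 0.0267
gripper_force: 40.0
```

```bash
python3 st.py | grep -o 'stand.*ydir'
```

```text
stand xy mm 0.24 85.92 F out,x,z 6.482138338559903 1.540753771708798 0.3341322822119123 ydir
```

Emit:
{"method": "arm_command", "body": {
  "deltas": [
    [[0.009,-0.0286,0,0,0,0],[0,0,0,0,0,0],[0,0,0,0,0,0]]
  ]
}}

```text
t: 5.95
tool_pos: [0.4779, 0.2384, 0.0567]
orientation: [-1.851, -2.537, -0.002]
force: [-0.2, 8.7, 0.1]
opening: 0.0271
gripper_force: 40.0
```

```bash
python3 st.py | grep -o 'stand.*ydir'
```

```text
stand xy mm 0.24 85.91 F out,x,z 8.356381357735627 2.4501372349883783 0.11952474716941261 ydir
```

Emit:
{"method": "arm_command", "body": {
  "deltas": [
    [[0.0077,-0.0238,0,0,0,0],[0.0077,-0.0238,0,0,0,0],[0,0,0,0,0,0],[0,0,0,0,0,0],[0,0,0,0,0,0]]
  ]
}}

```text
t: 6.37
tool_pos: [0.4778, 0.2383, 0.0567]
orientation: [-1.851, -2.537, -0.002]
force: [-1.4, 9.9, 1.2]
opening: 0.027
gripper_force: 40.0
```

```bash
python3 st.py | grep -o 'stand.*ydir'
```

```text
stand xy mm 0.18 85.9 F out,x,z 9.891393133407236 1.658722578449369 1.2014188288997745 ydir
```

Emit:
{"method": "arm_command", "body": {
  "deltas": [
    [[0.009,-0.0286,0,0,0,0],[0,0,0,0,0,0],[0,0,0,0,0,0],[0,0,0,0,0,0]]
  ]
}}

```text
t: 6.7
tool_pos: [0.4779, 0.2383, 0.0567]
orientation: [-1.85, -2.536, -0.003]
force: [-1.2, 11.7, 0.4]
opening: 0.0267
gripper_force: 40.0
```

```bash
python3 st.py | grep -o 'stand.*ydir'
```

```text
stand xy mm 0.21 85.85 F out,x,z 11.49537757868407 2.385002866042532 0.40429647995912477 ydir
```

Emit:
{"method": "arm_command", "body": {
  "deltas": [
    [[0.002,-0.007,0,0,0,0],[0,0,0,0,0,0],[0,0,0,0,0,0],[0,0,0,0,0,0],[0,0,0,0,0,0],[0,0,0,0,0,0]]
  ]
}}

```text
t: 7.2
tool_pos: [0.4779, 0.2383, 0.0567]
orientation: [-1.85, -2.536, -0.003]
force: [-1.0, 12.3, -0.2]
opening: 0.0265
gripper_force: 40.0
```

```bash
python3 st.py | grep -o 'stand.*ydir'
```

```text
stand xy mm 0.22 85.85 F out,x,z 12.054815855070848 2.8230609842522214 -0.24017514178800886 ydir
```

Emit:
{"method": "arm_command", "body": {
  "deltas": [
    [[0,0,0,0,0,0],[0,0,0,0,0,0],[0,0,0,0,0,0],[0,0,0,0,0,0],[0,0,0,0,0,0],[0,0,0,0,0,0],[0,0,0,0,0,0],[0,0,0,0,0,0]]
  ]
}}

```text
t: 7.87
tool_pos: [0.4779, 0.2383, 0.0567]
orientation: [-1.85, -2.536, -0.003]
force: [-2.2, 11.6, 0.2]
opening: 0.0271
gripper_force: 40.0
```

```bash
python3 st.py | grep -o 'stand.*ydir'
```

```text
stand xy mm 0.23 85.88 F out,x,z 11.733554099096283 1.4989094216995364 0.19462632281312003 ydir
```

Emit:
{"method": "arm_command", "body": {
  "deltas": [
    [[-0.0407,0.127,0,0,0,0],[-0.0407,0.127,0,0,0,0],[-0.0407,0.127,0,0,0,0],[-0.0407,0.127,0,0,0,0],[-0.0407,0.127,0,0,0,0],[-0.0407,0.127,0,0,0,0],[-0.0407,0.127,0,0,0,0],[-0.0407,0.127,0,0,0,0],[-0.0407,0.127,0,0,0,0],[-0.0407,0.127,0,0,0,0],[-0.0407,0.127,0,0,0,0],[-0.0407,0.127,0,0,0,0]]
  ]
}}

```text
t: 8.87
tool_pos: [0.4735, 0.2519, 0.0567]
orientation: [1.852, 2.538, -0.0]
force: [2.4, -2.9, -0.1]
opening: 0.027
gripper_force: 40.0
```

Emit:
{"method": "arm_command", "body": {
  "deltas": [
    [[0,0,0,0,0,0],[0,0,0,0,0,0],[0,0,0,0,0,0]]
  ]
}}

```text
t: 9.12
tool_pos: [0.4734, 0.2521, 0.0566]
orientation: [-1.852, -2.537, -0.0]
force: [1.1, 0.1, -0.4]
opening: 0.027
gripper_force: 40.0
```

```bash
python3 st.py | grep -o 'stand.*ydir'
```

```text
stand xy mm 0.14 100.38 F out,x,z -0.23124191111181464 1.100621137969566 -0.4113809437067526 ydir
```

Emit:
{"method": "arm_command", "body": {
  "deltas": [
    [[-0.0153,0.0476,0,0,0,0],[-0.0153,0.0476,0,0,0,0],[-0.0153,0.0476,0,0,0,0],[0,0,0,0,0,0]]
  ]
}}

```text
t: 9.45
tool_pos: [0.4731, 0.2532, 0.0566]
orientation: [1.852, 2.537, -0.0]
force: [2.3, -2.6, -0.6]
opening: 0.0267
gripper_force: 40.0
```

```bash
python3 st.py | grep -o 'stand.*ydir'
```

```text
stand xy mm 0.19 101.52 F out,x,z -3.171441093869541 1.406853973188033 -0.6206506333731839 ydir
```

Emit:
{"method": "arm_command", "body": {
  "deltas": [
    [[-0.0153,0.0476,0,0,0,0],[-0.0153,0.0476,0,0,0,0],[-0.0153,0.0476,0,0,0,0],[0,0,0,0,0,0]]
  ]
}}

```text
t: 9.78
tool_pos: [0.4726, 0.2547, 0.0566]
orientation: [1.852, 2.537, -0.0]
force: [2.9, -3.5, 0.1]
opening: 0.0268
gripper_force: 40.0
```

```bash
python3 st.py | grep -o 'stand.*ydir'
```

```text
stand xy mm 0.18 103.11 F out,x,z -4.183183060421116 1.6586575300304531 0.13820458487335757 ydir
```

Emit:
{"method": "arm_command", "body": {
  "deltas": [
    [[-0.0153,0.0476,0,0,0,0],[-0.0153,0.0476,0,0,0,0],[0,0,0,0,0,0],[0,0,0,0,0,0]]
  ]
}}

```text
t: 10.12
tool_pos: [0.4725, 0.2548, 0.0566]
orientation: [1.852, 2.537, -0.002]
force: [5.6, -6.9, 0.5]
opening: 0.027
gripper_force: 40.0
```

```bash
python3 st.py | grep -o 'stand.*ydir'
```

```text
stand xy mm 0.17 103.18 F out,x,z -8.255725485076212 3.2283670522921297 0.5305751631755098 ydir
```

Emit:
{"method": "arm_command", "body": {
  "deltas": [
    [[-0.0153,0.0476,0,0,0,0],[0,0,0,0,0,0],[0,0,0,0,0,0],[0,0,0,0,0,0]]
  ]
}}

```text
t: 10.45
tool_pos: [0.4726, 0.2548, 0.0566]
orientation: [1.852, 2.536, -0.002]
force: [4.9, -9.7, 0.4]
opening: 0.0272
gripper_force: 40.0
```

```bash
python3 st.py | grep -o 'stand.*ydir'
```

```text
stand xy mm 0.2 103.19 F out,x,z -10.79128069734855 1.722804275253666 0.44586898740113035 ydir
```

Emit:
{"method": "arm_command", "body": {
  "deltas": [
    [[-0.005,0.015,0,0,0,0],[0,0,0,0,0,0],[0,0,0,0,0,0],[0,0,0,0,0,0],[0,0,0,0,0,0],[0,0,0,0,0,0],[0,0,0,0,0,0]]
  ]
}}

```text
t: 11.03
tool_pos: [0.4726, 0.2548, 0.0565]
orientation: [1.851, 2.536, -0.002]
force: [5.8, -9.0, -0.4]
opening: 0.0268
gripper_force: 40.0
```

```bash
python3 st.py | grep -o 'stand.*ydir'
```

```text
stand xy mm 0.21 103.21 F out,x,z -10.309709520125677 2.7707670842106347 -0.40233004453269317 ydir
```

Emit:
{"method": "arm_command", "body": {
  "deltas": [
    [[0,0,0,0,0,0],[0,0,0,0,0,0],[0,0,0,0,0,0],[0,0,0,0,0,0],[0,0,0,0,0,0],[0,0,0,0,0,0],[0,0,0,0,0,0],[0,0,0,0,0,0],[0,0,0,0,0,0],[0,0,0,0,0,0]]
  ]
}}

```text
t: 11.87
tool_pos: [0.4726, 0.2548, 0.0565]
orientation: [1.852, 2.536, -0.002]
force: [4.7, -10.1, 0.3]
opening: 0.0269
gripper_force: 40.0
```

```bash
python3 st.py | grep -o 'stand.*ydir'
```

```text
stand xy mm 0.22 103.19 F out,x,z -11.079677512716849 1.409750462093335 0.28640832576886666 ydir
```

Emit:
{"method": "arm_command", "body": {
  "deltas": [
    [[-0.006,0.02,0,0,0,0],[0,0,0,0,0,0],[0,0,0,0,0,0],[0,0,0,0,0,0],[0,0,0,0,0,0],[0,0,0,0,0,0],[0,0,0,0,0,0]]
  ]
}}

```text
t: 12.45
tool_pos: [0.4725, 0.2548, 0.0565]
orientation: [1.851, 2.536, -0.003]
force: [5.2, -11.7, 0.2]
opening: 0.0271
gripper_force: 40.0
```

```bash
python3 st.py | grep -o 'stand.*ydir'
```

```text
stand xy mm 0.19 103.2 F out,x,z -12.698489440415054 1.3936556007513357 0.20030727054256986 ydir
```

Emit:
{"method": "arm_command", "body": {
  "deltas": [
    [[0,0,0,0,0,0],[0,0,0,0,0,0],[0,0,0,0,0,0],[0,0,0,0,0,0],[0,0,0,0,0,0],[0,0,0,0,0,0],[0,0,0,0,0,0],[0,0,0,0,0,0],[0,0,0,0,0,0],[0,0,0,0,0,0]]
  ]
}}

```text
t: 13.28
tool_pos: [0.4726, 0.2548, 0.0565]
orientation: [1.851, 2.535, -0.003]
force: [4.9, -10.6, 0.4]
opening: 0.027
gripper_force: 40.0
```

```bash
python3 st.py | grep -o 'stand.*ydir'
```

```text
stand xy mm 0.22 103.2 F out,x,z -11.577436684227637 1.4804462100948448 0.4164984911998113 ydir
```

Emit:
{"method": "arm_command", "body": {
  "deltas": [
    [[0.0306,-0.0952,0,0,0,0],[0.0306,-0.0952,0,0,0,0],[0.0306,-0.0952,0,0,0,0],[0.0306,-0.0952,0,0,0,0],[0.0306,-0.0952,0,0,0,0],[0.0306,-0.0952,0,0,0,0],[0.0306,-0.0952,0,0,0,0],[0.0306,-0.0952,0,0,0,0],[0.0306,-0.0952,0,0,0,0],[0.0306,-0.0952,0,0,0,0],[0,0,0,0,0,0],[0,0,0,0,0,0]]
  ]
}}

```text
t: 14.28
tool_pos: [0.4751, 0.2468, 0.0567]
orientation: [1.852, 2.537, -0.0]
force: [2.0, 1.7, -0.6]
opening: 0.0272
gripper_force: 40.0
```

Emit:
{"method": "arm_command", "body": {
  "deltas": [
    [[0,0,0,0,0,0],[0,0,0,0,0,0],[0,0,0,0,0,0]]
  ]
}}

```text
t: 14.53
tool_pos: [0.4751, 0.2468, 0.0566]
orientation: [1.852, 2.537, -0.0]
force: [0.8, 1.4, -0.4]
opening: 0.027
gripper_force: 40.0
```

```bash
python3 st.py | grep -o 'stand.*ydir'
```

```text
stand xy mm 0.22 94.82 F out,x,z 1.1299701446597528 1.1588437865779009 -0.44328277908184865 ydir
```

Emit:
{"method": "arm_command", "body": {
  "deltas": [
    [[0.011,-0.033,0,0,0,0],[0,0,0,0,0,0],[0,0,0,0,0,0],[0,0,0,0,0,0],[0,0,0,0,0,0]]
  ]
}}

```text
t: 14.95
tool_pos: [0.4751, 0.2467, 0.0566]
orientation: [-1.852, -2.538, -0.0]
force: [0.9, 3.7, 0.1]
opening: 0.0272
gripper_force: 40.0
```

```bash
python3 st.py | grep -o 'stand.*ydir'
```

```text
stand xy mm 0.2 94.72 F out,x,z 3.2854505430979217 1.9634187966165848 0.13359172196988886 ydir
```

Emit:
{"method": "arm_command", "body": {
  "deltas": [
    [[0.006,-0.019,0,0,0,0],[0,0,0,0,0,0],[0,0,0,0,0,0],[0,0,0,0,0,0]]
  ]
}}

```text
t: 15.28
tool_pos: [0.4752, 0.2466, 0.0567]
orientation: [1.852, 2.538, 0.0]
force: [0.8, 3.8, 0.3]
opening: 0.0272
gripper_force: 40.0
```

```bash
python3 st.py | grep -o 'stand.*ydir'
```

```text
stand xy mm 0.23 94.5 F out,x,z 3.370861530260934 1.9579082510727956 0.3189925497398186 ydir
```

Emit:
{"method": "arm_command", "body": {
  "deltas": [
    [[-0.01,0.03,0,0,0,0],[0,0,0,0,0,0],[0,0,0,0,0,0],[0,0,0,0,0,0]]
  ]
}}

```text
t: 15.62
tool_pos: [0.4752, 0.2465, 0.0566]
orientation: [1.852, 2.537, -0.0]
force: [2.4, 0.2, 0.4]
opening: 0.0273
gripper_force: 40.0
```

```bash
python3 st.py | grep -o 'stand.*ydir'
```

```text
stand xy mm 0.21 94.5 F out,x,z -0.5522709941742795 2.29309347770977 0.36526418826559914 ydir
```

Unloaded, with the shaft still at 94.5 mm. Next I'll release it and lift straight up.

Emit:
{"method": "arm_command", "body": {
  "deltas": [
    [[0,0,0,0,0,0],[0,0,0,0,0,0],[0,0,0,0,0,0],[0,0,0,0,0,0],[0,0,0,0,0,0],[0,0,0,0,0,0],[0,0,0,0,0,0],[0,0,0,0,0,0],[0,0,0,0,0,0],[0,0,0,0,0,0],[0,0,0,0,0,0],[0,0,0,0,0,0]]
  ],
  "gripper": 1
}}

```text
t: 16.62
tool_pos: [0.4751, 0.2468, 0.0566]
orientation: [-1.852, -2.538, 0.0]
force: [0.3, 0.1, -0.1]
opening: 0.0928
gripper_force: 0.0
```

Emit:
{"method": "arm_command", "body": {
  "deltas": [
    [[0,0,1.2,0,0,0],[0,0,1.2,0,0,0],[0,0,1.2,0,0,0],[0,0,1.2,0,0,0],[0,0,1.2,0,0,0],[0,0,1.2,0,0,0],[0,0,1.2,0,0,0],[0,0,1.2,0,0,0],[0,0,1.2,0,0,0],[0,0,1.2,0,0,0],[0,0,0,0,0,0],[0,0,0,0,0,0]]
  ]
}}

```text
t: 17.62
tool_pos: [0.4757, 0.247, 0.1776]
orientation: [1.852, 2.537, 0.002]
force: [-0.6, -0.2, -0.5]
opening: 0.0927
gripper_force: 0.0
```

Run:
```python
from h import *
a=eyes.read_camera('scene'); d=cv2.absdiff(a,cv2.imread('pics/scene0.png')).max(2); print((d[225:380,320:600]>40).sum())
cv2.imwrite('pics/c4.png',cv2.resize(a[160:290,150:295],None,fx=4,fy=4,interpolation=2))
```

```text
0
```

View pics/c4.png

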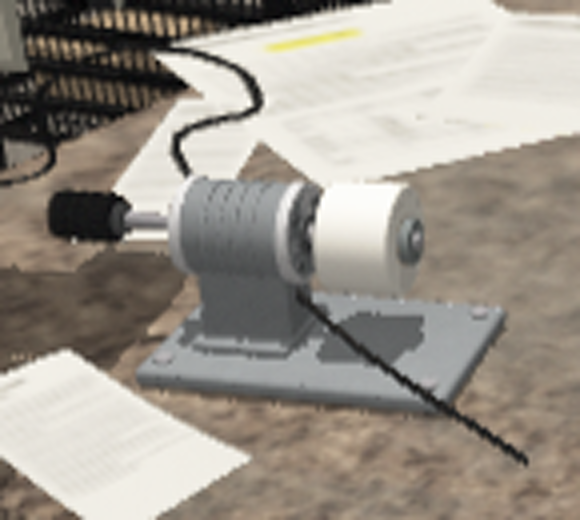

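The knob (crop, about (87,216)) sits free with the gripper clear, and the bystanders have not moved.

```bash
python3 -c "
from plant import ticket
print(ticket.close_job())"
```

```text
the job is handed in; nothing more can be done
None
```

I felt both stops, 17.3 mm apart, and held each for over a second at a measured 11–12 N (about 9–10 N on the stop after shaft friction), then released the shaft midway, within about 0.1 mm by the arm's reading. A camera check showed no bystander moved, and I handed the job in at about 18 s.

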